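Seat the calibration plate and lock it with the two-stage clamp lever

TASK

Push the flat calibration plate along its channel with a fingertip, under the raised bar, until it is fully home against the end stop. Then push the clamp lever beside the channel in the same direction, through its first click and on to its second and last stop, so that the bar holds the plate down fully home. Only push with the fingers: the plate is not lifted off its bed, and the small things standing around the fixture stay where they are.

Things in the scene. Friction and masses are not known exactly. Their poses are not given: they have to be found in the camera images.
- fixture: Fixed clamping fixture; frame for all positions below (mm): +x = push direction, channel mouth to end stop, roughly away from the robot; +y left; origin on the bench top. Dark base x -90..90, y -127..62, top z 10. Aluminium bed x -88..80, y -45..45, top z 14. Channel along y = 0, open at -x: two rails x -50..70, z 14..22, inner faces at y -29 and 29.
- stop_face (a point): Foot of the end stop's face on the channel's middle line: fixture x 70, y 0, z 14 mm, on the bed. Axes as the fixture's. The stop block is 16 thick, z 14..30, with two guide pillars for the bar up to z 54 at x 78, y -36 and 36.
- calib_plate: Loose flat pale plate with rows of slots, 75 (its x, along the channel) x 50 (its y) x 8 mm, origin at the centre of its underside. It lies in the channel, 20 to 35 mm short of the end stop. Fully home, its centre is 37.5 mm short of the stop face along fixture x.
- lever_pivot (a point): Centre of the lever's axis (parallel to fixture y): fixture x 30, y -100, z 36 mm. The lever stands between two round grey cheeks of radius 30 mm about it, y -115..-85, top at z 66.
- lever_arm (a joint): Clamp lever angle, rad. 0 = released (leans 0.5 rad toward fixture -x), 0.5 = first detent (upright), 1.0 = second, last stop (leans 0.5 rad toward +x; fixed stop). It starts near 0. Humps lie at 0.25 and 0.75; some 4 to 7 N at the handle carry it over each, and clear of a hump a spring snaps it into the next place.
- lever_grip (a point): Centre of the lever's white cross handle: freely spinning sleeve of radius 9 mm, 40 mm long along fixture y, 75 mm from the lever's axis. Fixture y -100; released x -6, z 102; first detent x 30, z 111; second stop x 66, z 102 mm. Below it a flat steel arm, 10 (x) by 8 mm.
- hold_bar: Steel hold-down bar across the channel, fixture x 60..80, y -46..46 mm, 8 thick; origin at its underside above x 66, y 0. Only the lever moves it: underside 12 mm over the bed at lever 0, 9.9 at 0.5, pressing on the plate (8 mm thick) at 1.0.
- vial_0: Bystander: small capped vial, 22 mm across, 50 high, stands left of the fixture. Origin under its centre.
- vial_3: Bystander: a second such vial beside it.
- spare_knob: Bystander: black round knob with a pale top, 30 x 31 x 19 mm, left of the fixture.
- usb_key: Bystander: small memory stick, 18 x 54 x 9 mm, lies right of the fixture.
- lens_cap: Bystander: flat black round cap, 45 across, 12 high, right of the fixture.
Mind the look-alikes: they are no part of the job. What is shaped like the calib_plate but orange is not meant.

How it is judged:
By the outcome, as a careful person would: the job done as asked, in the order asked, and still so for the second after the job is handed in, with the robot touching nothing.
It also fails if it takes over 48 s, if anything falls off the work surface, if the arm or the gripper's body presses on something with over 40 N, if the wrist force passes 120 N, or if a joint passes its speed limit or range.

ROBOT

A 6-joint arm with a two-finger parallel gripper is mounted at the origin on a cart in front of the work surface, level with it; the furniture and walls round the work are solid. World frame = base frame: x ahead of the robot, y to its left, z up, the work surface at z = 0. Lengths are in mm, angles in degrees, forces in N, time in s.
With the tool pointing down it reaches from about 300 to 850 mm from the base axis. Payload 4.2 kg.
Tool frame: the origin (TCP) lies at the very end of the fingers, on their centre line; the grasp point (between the pads) lies 19 mm behind it (hold_point_z is the z of the grasp point in the tool frame, in mm); z points along the fingers, y is the direction in which the jaws open and shut (so a half turn about z gives the same grasp; the last joint's range is limited). The gripper opens to 91 mm and grips with 3 to 60 N. Pads are 32 mm wide; open, the fingers measure 118 mm over their backs; the gripper's body (76 mm by 178 mm) begins 60 mm behind the grasp point.
Start: joints at [74.943, 18.312, 89.639, -0, 72.044, -1.146], TCP at [138.244, 558.15, 213.976] pointing down, gripper open.
Joint ranges: [-177.97, 177.97], [-48.28, 115.42], [12.27, 149.76], [-77.06, 257.06], [2.81, 150.46], [-146.56, 146.56]. Speed limits (degrees/s): [147.25, 147.25, 180, 180, 180, 180].

INTERFACE

Orientations are given as [roll, pitch, yaw] about the fixed x, y, z axes, in that order (R = Rz(yaw) Ry(pitch) Rx(roll)).
In Python, from workcell import state, grab_frame, job_done, hold_point_z gives the robot as it stands. The module is installed in compiled form; this text tells all that it offers.
- The arm moves only by the shell command python3 -m creep 'ROWS' [FORCE]. ROWS is JSON, a list of rows, each a list of 7 numbers: the closure, from 0 (fully open) to 1 (shut), then the shift along the tool's x, y, z in mm, then the turn, a rotation vector about the tool's x, y, z in degrees. A call has 1 to 5 rows; each row shifts and turns the commanded pose from where the row before left it, along the tool's axes as they then stand; what a row does not reach is not made up. A row lasts 1/8 s, in which the tool goes at most 62.5 mm and 10.7 degrees, less where a joint would pass 70% of its speed; a pose out of reach is approached as far as the arm can. A call is refused whole if a number of a shift passes 62.5 or a number of a turn 10.7, either way. A call with a gripper value outside its range is refused whole. The fingers move at their own pace and stop on an object; FORCE is the grip in N (left out, the last holds). Time passes only in rows, so rows that do not move let the fingers close. It gives the time, the measured TCP pose, the force and the opening at its end, in the units of the state.
- state(): the state, without advancing time (a new reading comes with each control period).
- grab_frame(name): name is "side" or "top"; returns a dict with "frame" (420x560x3 uint8, red, green, blue), "fx", "fy", "cx", "cy" (pixels), "view" (4x4, takes a point from world to camera coordinates). Camera axes: x right, y down, z forward; pixel columns grow to the right and rows downward; lengths in mm; the calibration is good to about 2 mm. A picture is of the moment at which its call begins. There is no depth.
- job_done(): hands the job in, once; it reports no verdict.
The state is a dict: "time_s": time; "qpos": joint angles; "qvel": joint speeds; "effort": joint torques, N m; "ee_pos": TCP position; "ee_rot": TCP orientation; "force": force on the tool from outside, world axes, zero at the start; "torque": the same for the moment, N m; "gripper_width": finger opening in mm.
Only numpy, scipy, OpenCV 4.12 (cv2) and the standard library are available. Lean on these libraries where they do the work, as an engineer would, in place of code of your own. Each camera call takes 0.05 s, during which the arm holds its last target.

## Working session

There is one attempt and no reset: what is moved stays moved. The work goes in short steps, Python scripts to look and compute and a shell command to move; the robot and the scene stay as the last step left them, time stands still between calls to the robot, and variables do not carry over. Pictures are saved under pics/ and viewed, and the job is handed in when it is done.

```bash
mkdir -p pics; python3 - <<'E'
from workcell import state, grab_frame, hold_point_z
import cv2, json
s=state(); print(s, hold_point_z)
for n in("side","top"):
    f=grab_frame(n); cv2.imwrite(f"pics/{n}0.png",f["frame"][:,:,::-1]); print(n,f["fx"],f["fy"],f["cx"],f["cy"],f["view"])
E
```

```text
{'time_s': 0.0, 'qpos': array([ 7.49422264e+01,  1.83515604e+01,  8.97070315e+01, -1.06955444e-03,
        7.20448045e+01, -1.14388113e+00]), 'qvel': array([-0.01423968, -0.05947604,  0.01052408, -0.03136432,  0.02637458,
        0.02783197]), 'effort': array([-6.38612073e-04, -4.12470210e+01, -2.31972939e+01,  7.26505020e-02,
        4.59668320e-02, -1.65733677e-04]), 'ee_pos': array([138.11718515, 557.63219646, 213.11686736]), 'ee_rot': array([-1.79896604e+02, -1.04745273e-03,  1.66086437e+02]), 'force': array([ 0.22572559,  0.37815634, -0.26331819]), 'torque': array([ 0.0093289 , -0.02491588, -0.02076002]), 'gripper_width': 91.34172599127191} -18.8
side 533.0538231559304 533.0538231559304 273.0409856572617 215.76888656182146 [[-9.85310317e-01 -1.70772175e-01  6.66064732e-04  4.10087606e+02]
 [-8.53877523e-02  4.89279538e-01 -8.67936902e-01  2.16930603e+02]
 [ 1.47893581e-01 -8.55244057e-01 -4.96674029e-01  8.52612808e+02]
 [ 0.00000000e+00  0.00000000e+00  0.00000000e+00  1.00000000e+00]]
top 387.7434366046865 387.7434366046865 274.8643424049738 205.71663739221202 [[ 1.41095165e-02 -9.99703231e-01  1.98588018e-02 -2.26650218e+02]
 [-9.98308789e-01 -1.52044536e-02 -5.61104881e-02  4.70073696e+02]
 [ 5.63957784e-02 -1.90335245e-02 -9.98227049e-01  9.24358741e+02]
 [ 0.00000000e+00  0.00000000e+00  0.00000000e+00  1.00000000e+00]]
```

View pics/side0.png

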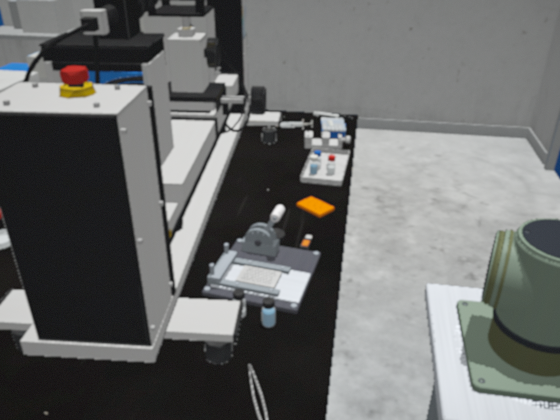

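View pics/top0.png

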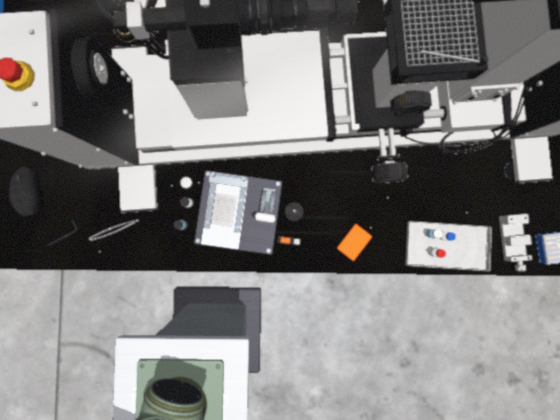

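```bash
python3 - <<'E'
import cv2
a=cv2.imread("pics/top0.png")[155:270,165:310]; cv2.imwrite("pics/topc.png",cv2.resize(a,None,fx=5,fy=5,interpolation=cv2.INTER_CUBIC))
a=cv2.imread("pics/side0.png")[195:335,190:340]; cv2.imwrite("pics/sidec.png",cv2.resize(a,None,fx=4,fy=4,interpolation=cv2.INTER_CUBIC))
E
```

```text
(no output)
```

View pics/topc.png

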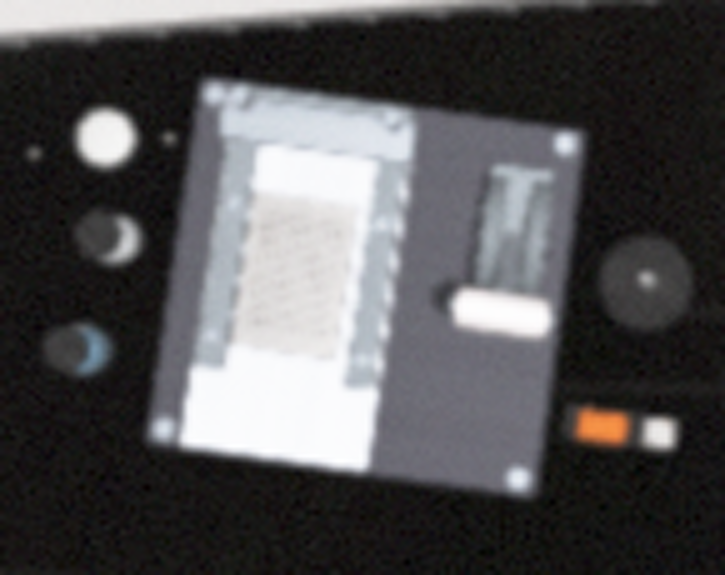

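View pics/sidec.png

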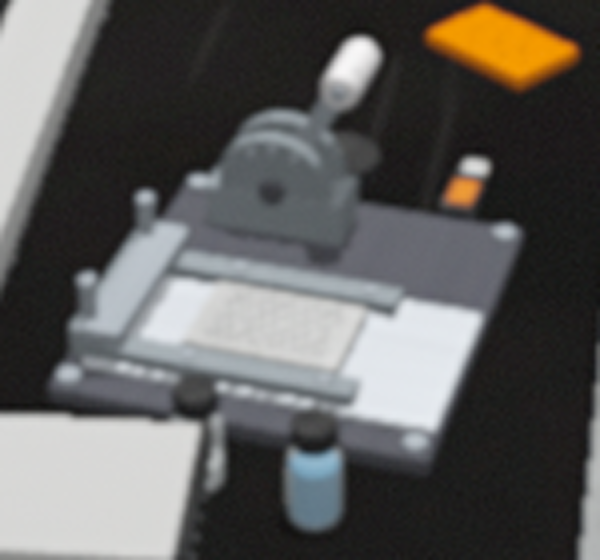

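```bash
cat > h.py <<'E'
import numpy as np, cv2
from workcell import state, grab_frame
def ray(f,u,v,z):
    V=np.array(f["view"]);R=V[:3,:3];t=V[:3,3]
    c=-R.T@t; d=R.T@np.array([(u-f["cx"])/f["fx"],(v-f["cy"])/f["fy"],1])
    return c+d*(z-c[2])/d[2]
def proj(f,p):
    V=np.array(f["view"]);q=V[:3,:3]@np.asarray(p,float)+V[:3,3]
    return np.array([f["fx"]*q[0]/q[2]+f["cx"],f["fy"]*q[1]/q[2]+f["cy"]])
E
python3 - <<'E'
from h import *
f=grab_frame("top"); im=f["frame"]
g=im.max(2).astype(np.uint8)
sub=np.zeros_like(g); sub[165:262,192:285]=g[165:262,192:285]
m=cv2.morphologyEx((sub>50).astype(np.uint8),cv2.MORPH_OPEN,np.ones((3,3)))
cs,_=cv2.findContours(m,cv2.RETR_EXTERNAL,cv2.CHAIN_APPROX_NONE)
c=max(cs,key=cv2.contourArea); print(cv2.contourArea(c))
ap=cv2.approxPolyDP(cv2.convexHull(c),6,True)[:,0]; print(ap)
print(cv2.boxPoints(cv2.minAreaRect(c)))
for p in cv2.boxPoints(cv2.minAreaRect(c)): print(ray(f,*p,10).round(1))
# picked corners (crop px)
P=np.array([(203,80),(585,130),(535,495),(150,440)])/5+[165,155]-0.4
W=np.array([ray(f,*p,10)[:2] for p in P]); print(W.round(1))
F=np.array([(90,62),(90,-127),(-90,-127),(-90,62)],float)
def fit(F,W):
    a=F-F.mean(0);b=W-W.mean(0); th=np.arctan2((a[:,0]*b[:,1]-a[:,1]*b[:,0]).sum(),(a*b).sum())
    R=np.array([[np.cos(th),-np.sin(th)],[np.sin(th),np.cos(th)]]); t=W.mean(0)-R@F.mean(0)
    return th,R,t,np.linalg.norm(F@R.T+t-W,axis=1)
th,R,t,e=fit(F,W);print(np.degrees(th),t,e)
B=np.array([ray(f,*p,10)[:2] for p in cv2.boxPoints(cv2.minAreaRect(c))])
Q=np.array([B[np.argmin(np.linalg.norm(B-w,axis=1))] for w in W])
th,R,t,e=fit(F,Q);print(np.degrees(th),t,e)
# plate
PP=np.array([(258,195),(357,205),(330,360),(232,347)])/5+[165,155]-.4
w=np.array([ray(f,*p,22)[:2] for p in PP]); print('plate in fixture',((w-t)@R).round(1))
# handle
h=ray(f,165+501/5-.4,155+312/5-.4,102)[:2]; print('handle',(h-t)@R)
# side cam check
s=grab_frame("side"); v=s["frame"].copy(); v=cv2.resize(v[195:335,190:340],None,fx=4,fy=4,interpolation=cv2.INTER_CUBIC)
tp=cv2.resize(im[155:270,165:310],None,fx=5,fy=5,interpolation=cv2.INTER_CUBIC)
for X in [(90,62,10),(90,-127,10),(-90,-127,10),(-90,62,10),(-50,29,22),(-50,-29,22),(78,36,54),(78,-36,54),(-6,-100,102),(30,-100,66),(-88,45,14),(-88,-45,14)]:
    p=np.r_[R@np.array(X[:2])+t,X[2]]
    a=proj(s,p); cv2.drawMarker(v,tuple(int(x) for x in ((a-[190,195])*4+2)),(255,0,0),0,8)
    a=proj(f,p); cv2.drawMarker(tp,tuple(int(x) for x in ((a-[165,155])*5+2)),(255,0,0),0,8)
o=np.zeros((580,1330,3),np.uint8); o[:560,:600]=v;o[:575,602:602+725]=tp
cv2.imwrite("pics/chk.png",cv2.resize(o[:,:,::-1],(800,349)))
cv2.imwrite("pics/chks.png",v[:,:,::-1]);cv2.imwrite("pics/chkt.png",tp[:,:,::-1])
E
```

```text
5814.0
[[206 170]
 [281 181]
 [271 254]
 [194 243]]
[[193.28    244.04   ]
 [204.      168.99998]
 [282.53998 180.21999]
 [271.81998 255.26   ]]
[378.  -24.2  10. ]
[560.8 -45.5  10. ]
[ 536.4 -237.7   10. ]
[ 353.5 -214.2   10. ]
[[ 556.9  -48.5]
 [ 535.5 -235.5]
 [ 357.5 -213.6]
 [ 381.5  -27.2]]
-6.9558587638418095 [461.77566162 -98.9330821 ] [1.70460419 0.51460393 0.66137493 1.72146907]
-7.15262393878396 [461.22688998 -98.14172133] [3.46729462 2.94707951 2.91309344 2.08374449]
plate in fixture [[ 36.   24.7]
 [ 37.9 -23.1]
 [-37.6 -21. ]
 [-37.9  26.2]]
handle [ -5.54848287 -99.65669842]
```

View pics/chks.png

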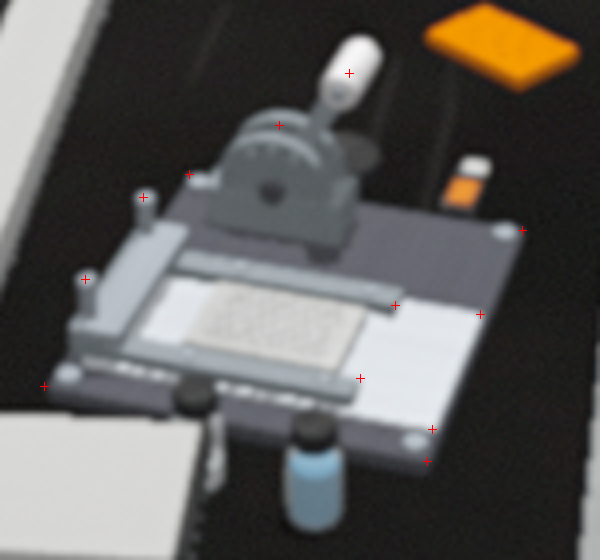

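View pics/chkt.png

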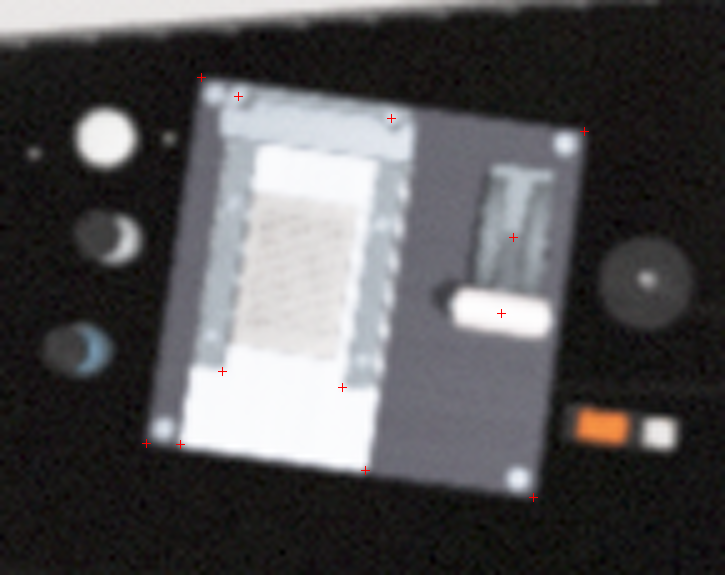

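```bash
python3 - <<'E'
import cv2
a=cv2.imread("pics/top0.png")[60:220,100:420]; cv2.imwrite("pics/tm.png",cv2.resize(a,None,fx=2.5,fy=2.5,interpolation=cv2.INTER_CUBIC))
a=cv2.imread("pics/side0.png")[60:370,100:300]; cv2.imwrite("pics/sm.png",cv2.resize(a,None,fx=1.9,fy=1.9,interpolation=cv2.INTER_CUBIC))
E
```

```text
(no output)
```

View pics/tm.png

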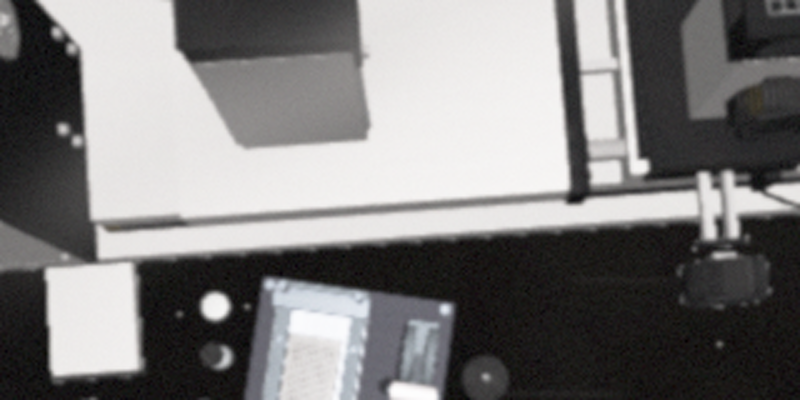

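View pics/sm.png

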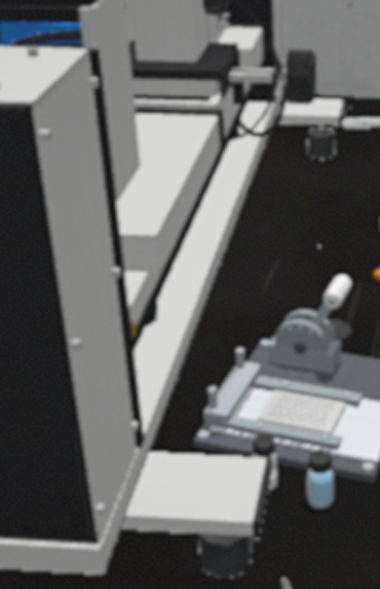

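```bash
python3 - <<'E'
from h import *
T=grab_frame("top");S=grab_frame("side")
def tri(a,b):
    L=[]
    for f,(u,v) in((T,a),(S,b)):
        c=ray(f,u,v,0);d=ray(f,u,v,100)-c; L.append((c,d/np.linalg.norm(d)))
    A=np.zeros((3,3));B=np.zeros(3)
    for c,d in L:
        M=np.eye(3)-np.outer(d,d);A+=M;B+=M@c
    p=np.linalg.solve(A,B); return p.round(0),[np.linalg.norm((np.eye(3)-np.outer(d,d))@(p-c)).round(1) for c,d in L]
print('block far',tri((154,165),(176,298)))
print('block near',tri((156,209),(240.5,300.5)))
print('cab top corner?', tri((138,164),(154,134)))
print('upper table corner', tri((172,147),(165,184)))
for z in (30,60,90,130): print(z,ray(T,220,159,z).round(0), ray(T,260,156,z).round(0))
print('grey box front', tri((100+245/2.5,60+147/2.5),(0,0))[0])
E
```

```text
block far (array([561.,  57.,  76.]), [np.float64(2.5), np.float64(2.5)])
block near (array([459.,  49.,  78.]), [np.float64(0.8), np.float64(0.8)])
cab top corner? (array([550.,  19., 333.]), [np.float64(32.5), np.float64(32.5)])
upper table corner (array([579., -19., 237.]), [np.float64(12.3), np.float64(12.3)])
30 [583. -86.  30.] [ 592. -182.   30.]
60 [577. -90.  60.] [ 586. -183.   60.]
90 [572. -94.  90.] [ 580. -183.   90.]
130 [565. -99. 130.] [ 573. -184.  130.]
grey box front [669. -39. 470.]
```

```bash
cat >> h.py <<'E'
from scipy.spatial.transform import Rotation as Ro
TH=-7.0; T0=np.array([461.5,-98.5])
def fx2w(x,y): 
    c,s=np.cos(np.radians(TH)),np.sin(np.radians(TH)); return T0+np.array([c*x-s*y,s*x+c*y])
def w2fx(p):
    c,s=np.cos(np.radians(TH)),np.sin(np.radians(TH)); d=np.asarray(p)[:2]-T0; return np.array([c*d[0]+s*d[1],-s*d[0]+c*d[1]])
def rot(e): return Ro.from_euler("xyz",e,degrees=True)
def plan(P0,E0,wps):
    """wps: list of (pos, yaw) -> rows"""
    out=[];P=np.array(P0);R=rot(E0)
    for p,yaw in wps:
        Rn=rot([180,0,yaw]); d=R.inv().apply(np.array(p)-P); t=(R.inv()*Rn).as_rotvec(degrees=True)
        out.append([1]+[round(x) for x in d]+[round(x,1) for x in t]); P=np.array(p);R=Rn
    return out
def delta(x,y,z,yaw):
    s=state();R=rot(s["ee_rot"]);p=np.r_[fx2w(x,y),z];print("tool shift",R.inv().apply(p-s["ee_pos"]).round(1),"turn",(R.inv()*rot([180,0,yaw])).as_rotvec(degrees=True).round(1))
def rep():
    s=state();print("t",s["time_s"],"fx",w2fx(s["ee_pos"]).round(1),"z",s["ee_pos"][2].round(1),"rot",s["ee_rot"].round(1),"F",s["force"].round(1),"w",round(s["gripper_width"],1))
E
python3 - <<'E'
from h import *
s=state();P=s["ee_pos"];a0=np.arctan2(P[1],P[0]);r0=np.hypot(*P[:2]);g=fx2w(-72,1);a1=np.arctan2(g[1],g[0]);r1=np.hypot(*g)
n=15;w=[]
for i in range(1,n+1):
    k=i/n;a=a0+(a1-a0)*k;r=r0+(r1-r0)*k;w.append(([r*np.cos(a),r*np.sin(a),P[2]-60*k],166.1+(83-166.1)*k))
print(g)
for r in plan(P,[180,0,166.1],w): print(r)
E
```

```text
[390.15854643 -88.73286112]
[1, -58, -15, 4, np.float64(-0.0), np.float64(-0.0), np.float64(5.5)]
[1, -57, -15, 4, np.float64(0.0), np.float64(-0.0), np.float64(5.5)]
[1, -56, -15, 4, np.float64(0.0), np.float64(-0.0), np.float64(5.5)]
[1, -54, -16, 4, np.float64(-0.0), np.float64(-0.0), np.float64(5.5)]
[1, -53, -16, 4, np.float64(0.0), np.float64(-0.0), np.float64(5.5)]
[1, -52, -16, 4, np.float64(-0.0), np.float64(-0.0), np.float64(5.5)]
[1, -50, -16, 4, np.float64(0.0), np.float64(-0.0), np.float64(5.5)]
[1, -49, -17, 4, np.float64(0.0), np.float64(-0.0), np.float64(5.5)]
[1, -48, -17, 4, np.float64(-0.0), np.float64(-0.0), np.float64(5.5)]
[1, -46, -17, 4, np.float64(0.0), np.float64(-0.0), np.float64(5.5)]
[1, -45, -17, 4, np.float64(0.0), np.float64(-0.0), np.float64(5.5)]
[1, -44, -17, 4, np.float64(0.0), np.float64(-0.0), np.float64(5.5)]
[1, -42, -17, 4, np.float64(0.0), np.float64(-0.0), np.float64(5.5)]
[1, -41, -18, 4, np.float64(0.0), np.float64(-0.0), np.float64(5.5)]
[1, -40, -18, 4, np.float64(0.0), np.float64(-0.0), np.float64(5.5)]
```

```bash
python3 -m creep '[[1,-58,-15,4,0,0,5.5],[1,-57,-15,4,0,0,5.5],[1,-56,-15,4,0,0,5.5],[1,-54,-16,4,0,0,5.5],[1,-53,-16,4,0,0,5.5]]' 20
```

```text
time_s: 0.92
ee_pos: [357.5, 372.9, 193.8]
ee_rot: [180.0, 0.0, 138.4]
force: [0.6, 0.3, -0.2]
gripper_width: 43.8
```

```bash
python3 -m creep '[[1,-52,-16,4,0,0,5.5],[1,-50,-16,4,0,0,5.5],[1,-49,-17,4,0,0,5.5],[1,-48,-17,4,0,0,5.5],[1,-46,-17,4,0,0,5.5]]'; python3 -m creep '[[1,-45,-17,4,0,0,5.5],[1,-44,-17,4,0,0,5.5],[1,-42,-17,4,0,0,5.5],[1,-41,-18,4,0,0,5.5],[1,-40,-18,4,0,0,5.5]]'; python3 - <<'E'
from h import *
rep(); delta(-72,1.5,80,83)
E
```

```text
time_s: 1.55
ee_pos: [440.5, 131.1, 173.9]
ee_rot: [180.0, 0.0, 110.9]
force: [0.8, 0.1, 0.5]
gripper_width: 0.7
time_s: 2.17
ee_pos: [392.8, -90.1, 154.0]
ee_rot: [180.0, 0.0, 83.4]
force: [0.2, -0.3, 0.0]
gripper_width: 0.4
t 2.175 fx [-69.2  -0.1] z 154.0 rot [180.    0.   83.4] F [ 0.2 -0.3  0. ] w 0.4
tool shift [ 1.6 -2.8 74. ] turn [0.  0.  0.4]
```

```bash
python3 -m creep '[[1,1,-4,40,0,0,0.4],[1,0,-3,40,0,0,0],[1,0,0,30,0,0,0],[1,0,0,0,0,0,0]]'; python3 - <<'E'
from h import *
rep()
for n,(y0,y1,x0,x1,k) in dict(top=(155,270,165,310,5),side=(150,335,190,340,3)).items():
    f=grab_frame(n); cv2.imwrite(f"pics/{n}1.png",cv2.resize(f["frame"][y0:y1,x0:x1,::-1],None,fx=k,fy=k,interpolation=cv2.INTER_CUBIC))
E
```

```text
time_s: 2.68
ee_pos: [384.7, -86.5, 42.6]
ee_rot: [-179.7, -0.0, 83.2]
force: [0.5, 0.7, 1.3]
gripper_width: 0.5
t 2.675 fx [-77.7   2.5] z 42.6 rot [-179.7   -0.    83.2] F [0.5 0.7 1.3] w 0.5
```

View pics/top1.png

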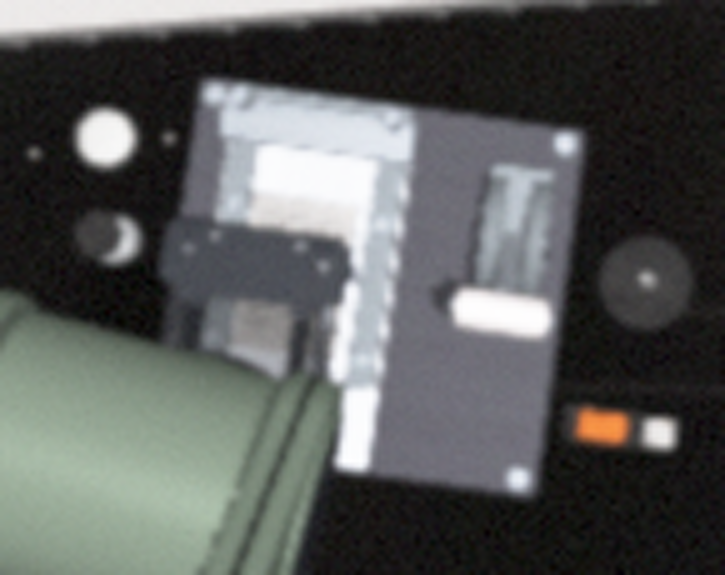

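View pics/side1.png

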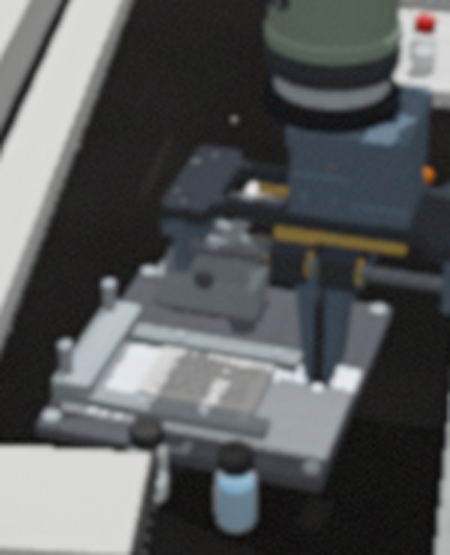

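```bash
python3 -m creep '[[1,0,0,12,0,0,0],[1,0,0,10,0,0,0],[1,0,3,3.5,0,0,0],[1,0,3,0,0,0,0]]'; python3 - <<'E'
from h import *
rep()
E
```

```text
time_s: 3.28
ee_pos: [392.4, -87.6, 18.2]
ee_rot: [-180.0, -0.0, 83.2]
force: [0.1, -0.1, -0.7]
gripper_width: 0.4
t 3.275 fx [-69.9   2.4] z 18.2 rot [-180.    -0.    83.2] F [ 0.1 -0.1 -0.7] w 0.4
```

```bash
python3 -m creep '[[1,0,5,0.7,0,0,0],[1,0,4,0,0,0,0],[1,0,3,0,0,0,0],[1,0,0,0,0,0,0]]'; python3 -m creep '[[1,0,3,0,0,0,0],[1,0,3,0,0,0,0]]';python3 -m creep '[[1,0,3,0,0,0,0],[1,0,3,0,0,0,0]]'; python3 -m creep '[[1,0,3,0,0,0,0],[1,0,3,0,0,0,0]]'; python3 - <<'E'
from h import *
rep()
E
```

```text
time_s: 3.78
ee_pos: [404.4, -89.1, 17.8]
ee_rot: [180.0, -0.0, 83.2]
force: [0.4, 0.5, -0.4]
gripper_width: 0.3
time_s: 4.03
ee_pos: [410.2, -89.7, 17.8]
ee_rot: [180.0, -0.0, 83.2]
force: [-0.4, 0.6, -0.0]
gripper_width: 0.5
time_s: 4.28
ee_pos: [416.0, -90.4, 17.7]
ee_rot: [-180.0, -0.0, 83.2]
force: [-1.4, -0.2, 0.2]
gripper_width: 0.6
time_s: 4.53
ee_pos: [421.8, -91.1, 17.7]
ee_rot: [-180.0, -0.0, 83.2]
force: [-1.5, 0.6, 0.8]
gripper_width: 0.3
t 4.525 fx [-40.3   2.5] z 17.7 rot [-180.    -0.    83.2] F [-1.5  0.6  0.8] w 0.3
```

```bash
python3 -m creep '[[1,0,3,0,0,0,0],[1,0,3,0,0,0,0],[1,0,3,0,0,0,0],[1,0,3,0,0,0,0]]';  python3 - <<'E'
from h import *
rep()
for n,(y0,y1,x0,x1,k) in dict(top=(155,270,165,310,5),side=(195,335,190,340,4)).items():
    f=grab_frame(n); cv2.imwrite(f"pics/{n}2.png",cv2.resize(f["frame"][y0:y1,x0:x1,::-1],None,fx=k,fy=k,interpolation=cv2.INTER_CUBIC))
E
```

```text
time_s: 5.03
ee_pos: [434.1, -92.6, 17.7]
ee_rot: [180.0, -0.0, 83.2]
force: [-0.3, 0.6, 0.1]
gripper_width: 0.1
t 5.025 fx [-27.9   2.5] z 17.7 rot [180.   -0.   83.2] F [-0.3  0.6  0.1] w 0.1
```

View pics/side2.png

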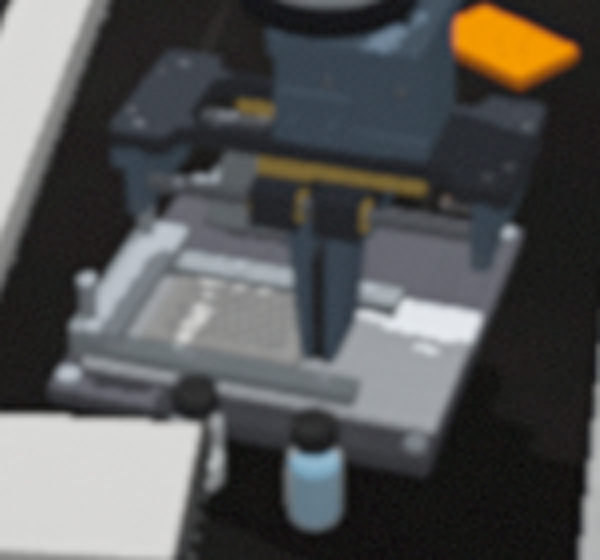

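View pics/top2.png

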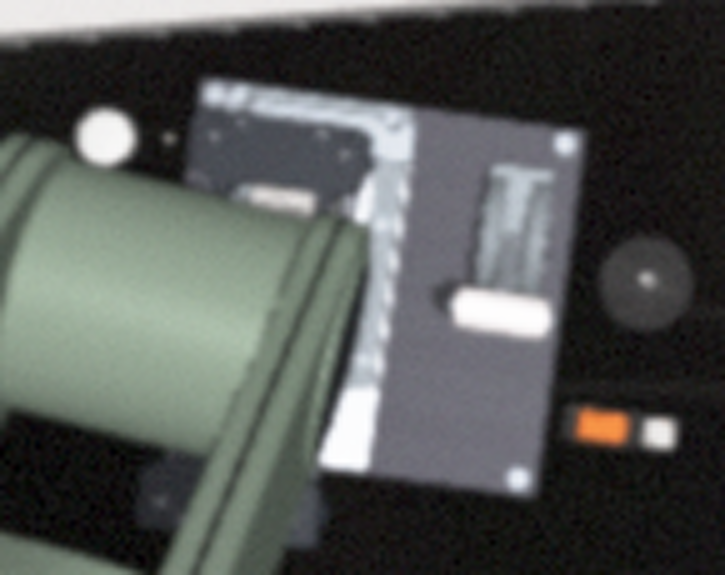

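```bash
python3 - <<'E'
from h import *
s=grab_frame("side")
for X in [(-113,2,60),(-113,2,96),(-113,40,96),(-113,-36,96),(-113,-36,60)]:
    print(X,((proj(s,np.r_[fx2w(*X[:2]),X[2]])-[190,195])*4+2).round())
E
```

```text
(-113, 2, 60) [514. 298.]
(-113, 2, 96) [518. 231.]
(-113, 40, 96) [498. 279.]
(-113, -36, 96) [536. 186.]
(-113, -36, 60) [532. 252.]
```

```bash
python3 -m creep '[[1,0,2,0,0,0,0],[1,0,2,0,0,0,0]]'; python3 -m creep '[[1,0,2,0,0,0,0],[1,0,2,0,0,0,0]]'; python3 -m creep '[[1,0,1.5,0,0,0,0],[1,0,0,0,0,0,0]]'
```

```text
time_s: 5.42
ee_pos: [437.7, -93.0, 17.7]
ee_rot: [-180.0, -0.0, 83.2]
force: [0.0, -0.2, 0.3]
gripper_width: 0.4
time_s: 5.68
ee_pos: [442.0, -93.5, 17.7]
ee_rot: [-180.0, -0.0, 83.2]
force: [-1.0, -0.2, 1.4]
gripper_width: 0.8
time_s: 5.92
ee_pos: [443.7, -93.8, 17.7]
ee_rot: [180.0, -0.0, 83.2]
force: [-0.2, -0.8, 0.2]
gripper_width: 0.7
```

```bash
python3 -m creep '[[1,0,1.5,0,0,0,0],[1,0,0,0,0,0,0]]'
```

```text
time_s: 6.18
ee_pos: [445.0, -93.9, 17.7]
ee_rot: [180.0, -0.0, 83.2]
force: [-0.2, 0.3, -0.9]
gripper_width: 0.3
```

```bash
python3 -m creep '[[1,0,1.5,0,0,0,0],[1,0,0,0,0,0,0]]'
```

```text
time_s: 6.42
ee_pos: [446.5, -94.1, 17.7]
ee_rot: [180.0, -0.0, 83.2]
force: [-0.8, 1.3, -0.2]
gripper_width: 0.3
```

```bash
python3 -m creep '[[1,0,1.5,0,0,0,0],[1,0,0,0,0,0,0]]'; python3 - <<'E'
from h import *
rep()
for n,(y0,y1,x0,x1,k) in dict(side=(235,300,200,300,8)).items():
    f=grab_frame(n); cv2.imwrite(f"pics/{n}3.png",cv2.resize(f["frame"][y0:y1,x0:x1,::-1],None,fx=k,fy=k,interpolation=cv2.INTER_CUBIC))
E
```

```text
time_s: 6.68
ee_pos: [447.4, -94.1, 17.7]
ee_rot: [-179.9, -0.0, 83.2]
force: [-2.3, 0.8, 0.8]
gripper_width: 0.4
t 6.675 fx [-14.6   2.6] z 17.7 rot [-179.9   -0.    83.2] F [-2.3  0.8  0.8] w 0.4
```

View pics/side3.png

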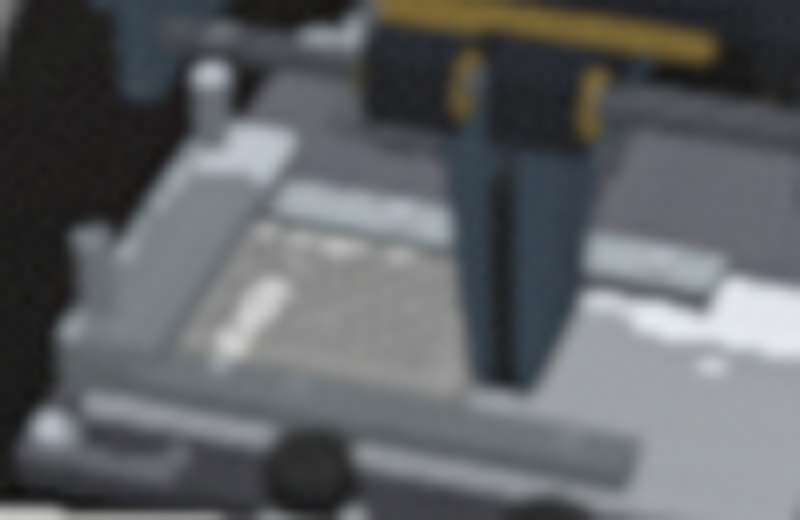

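```bash
python3 -m creep '[[1,0,1.5,0,0,0,0],[1,0,0,0,0,0,0]]';python3 -m creep '[[1,0,0,0,0,0,0],[1,0,0,0,0,0,0]]'
```

```text
time_s: 6.98
ee_pos: [447.5, -94.1, 17.6]
ee_rot: [-179.8, -0.0, 83.2]
force: [-5.0, 0.1, 4.4]
gripper_width: 0.4
time_s: 7.22
ee_pos: [447.5, -94.1, 17.6]
ee_rot: [-179.8, -0.0, 83.2]
force: [-5.7, 1.1, 4.0]
gripper_width: 0.4
```

```bash
python3 -m creep '[[1,0,1.5,0,0,0,0],[1,0,0,0,0,0,0]]'
```

```text
time_s: 7.48
ee_pos: [447.6, -94.1, 17.5]
ee_rot: [-179.6, -0.0, 83.2]
force: [-8.3, -0.8, 7.8]
gripper_width: 0.7
```

```bash
python3 -m creep '[[1,0,2,-1,0,0,0],[1,0,0,0,0,0,0],[1,0,0,0,0,0,0]]'; python3 -m creep '[[1,0,-6,0,0,0,0],[1,0,-6,0,0,0,0],[1,0,-30,0,0,0,0],[1,0,-30,-30,0,0,0],[1,0,-20,-40,0,0,0]]'; python3 - <<'E'
from h import *
rep()
for n,(y0,y1,x0,x1,k) in dict(top=(155,270,165,310,5),side=(235,300,200,300,8)).items():
    f=grab_frame(n); cv2.imwrite(f"pics/{n}4.png",cv2.resize(f["frame"][y0:y1,x0:x1,::-1],None,fx=k,fy=k,interpolation=cv2.INTER_CUBIC))
E
```

```text
time_s: 7.85
ee_pos: [447.8, -93.8, 17.7]
ee_rot: [-179.4, -0.1, 83.2]
force: [-8.5, 1.4, 3.7]
gripper_width: 0.4
time_s: 8.48
ee_pos: [360.0, -83.7, 89.0]
ee_rot: [-179.9, -0.0, 83.2]
force: [1.2, 0.3, 0.1]
gripper_width: 0.6
t 8.475 fx [-102.5    2.3] z 89.0 rot [-179.9   -0.    83.2] F [1.2 0.3 0.1] w 0.6
```

View pics/side4.png

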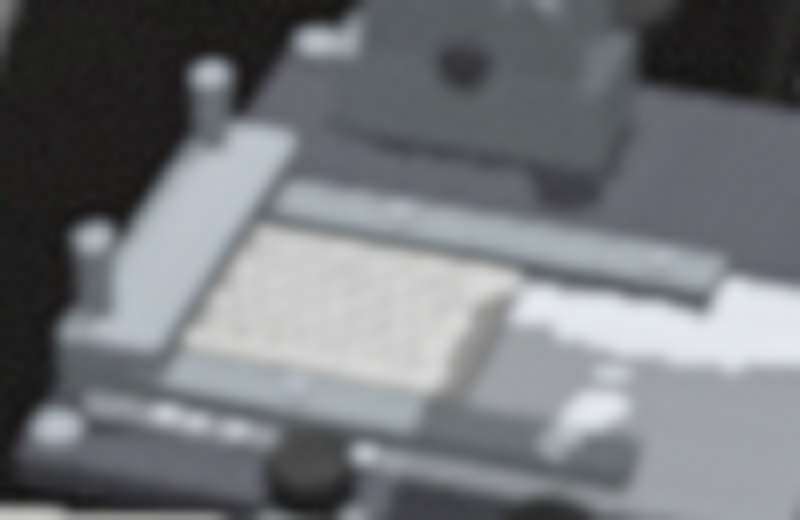

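View pics/top4.png

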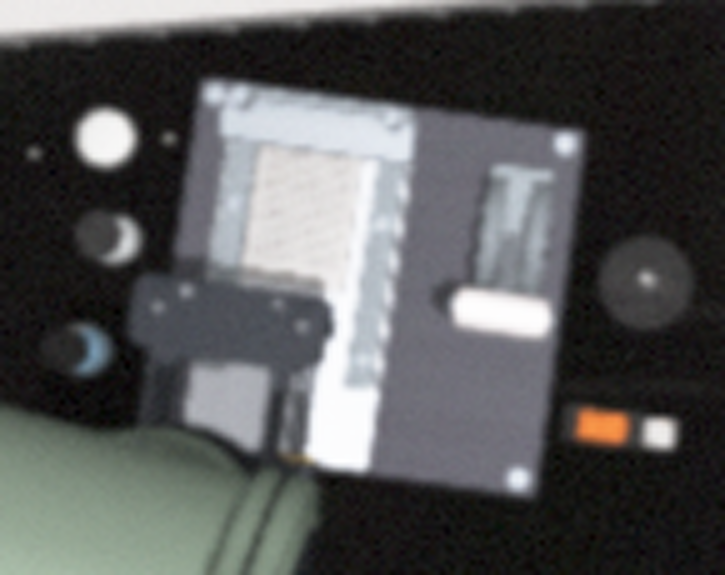

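```bash
python3 - <<'E'
from h import *
s=grab_frame("side")
def q(u,v,z): return w2fx(ray(s,u/8+200-.4,v/8+235-.4,z)).round(1)
print('plate rear far',q(522,270,22),'near',q(438,388,22))
print('front at bar', q(258,222,22),q(183,345,22))
print('rail ends', q(728,258,22), q(640,445,22))
E
```

```text
plate rear far [ -5.7 -23.6] near [-1.3 26. ]
front at bar [ 61.3 -24. ] [60.4 27.6]
rail ends [-51.2 -42.5] [-51.2  32.9]
```

```bash
python3 - <<'E'
from h import *
s=state();print(s["qpos"].round(1));P=s["ee_pos"];g=np.r_[fx2w(-62,-100),125]
w=[(P+(g-P)*k/9,83.2-90.2*k/9) for k in range(1,10)]
for r in plan(P,[180,0,83.2],w): print([float(x) for x in r])
E
```

```text
[-14.9   7.8 124.8   0.   47.1  -8. ]
[1.0, -11.0, 4.0, -4.0, -0.0, -0.0, 10.0]
[1.0, -10.0, 6.0, -4.0, 0.0, -0.0, 10.0]
[1.0, -9.0, 8.0, -4.0, 0.0, -0.0, 10.0]
[1.0, -8.0, 9.0, -4.0, 0.0, -0.0, 10.0]
[1.0, -6.0, 10.0, -4.0, -0.0, -0.0, 10.0]
[1.0, -4.0, 11.0, -4.0, 0.0, -0.0, 10.0]
[1.0, -2.0, 12.0, -4.0, -0.0, -0.0, 10.0]
[1.0, 0.0, 12.0, -4.0, 0.0, -0.0, 10.0]
[1.0, 2.0, 12.0, -4.0, 0.0, -0.0, 10.0]
```

```bash
python3 -m creep '[[1,-11,4,-4,0,0,10],[1,-10,6,-4,0,0,10],[1,-9,8,-4,0,0,10],[1,-8,9,-4,0,0,10],[1,-6,10,-4,0,0,10]]'; python3 -m creep '[[1,-4,11,-4,0,0,10],[1,-2,12,-4,0,0,10],[1,0,12,-4,0,0,10],[1,2,12,-4,0,0,10],[1,0,0,0,0,0,0]]'; python3 - <<'E'
from h import *
rep(); delta(-45,-100,99,-7)
for n,(y0,y1,x0,x1,k) in dict(top=(160,260,190,290,8),side=(235,300,200,300,8)).items():
    f=grab_frame(n); cv2.imwrite(f"pics/{n}5.png",cv2.resize(f["frame"][y0:y1,x0:x1,::-1],None,fx=k,fy=k,interpolation=cv2.INTER_CUBIC)[:600])
E
```

```text
time_s: 9.25
ee_pos: [375.7, -142.1, 107.9]
ee_rot: [-180.0, 0.0, 32.9]
force: [0.4, 0.9, -0.7]
gripper_width: 0.5
time_s: 9.88
ee_pos: [386.7, -189.0, 124.0]
ee_rot: [-180.0, -0.0, -6.8]
force: [0.6, 0.8, -0.1]
gripper_width: 0.9
t 9.875 fx [-63.2 -98.9] z 124.0 rot [-180.    -0.    -6.8] F [ 0.6  0.8 -0.1] w 0.9
tool shift [18.2  1.2 25. ] turn [-0.  -0.   0.2]
```

View pics/side5.png

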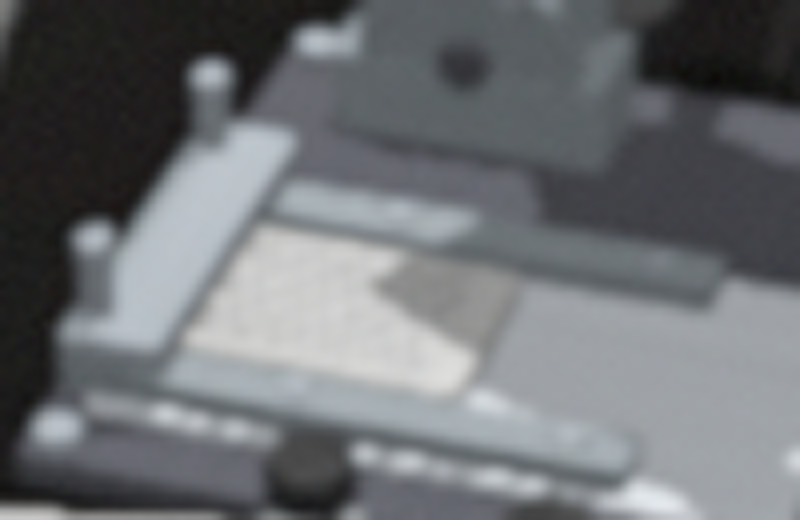

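View pics/top5.png

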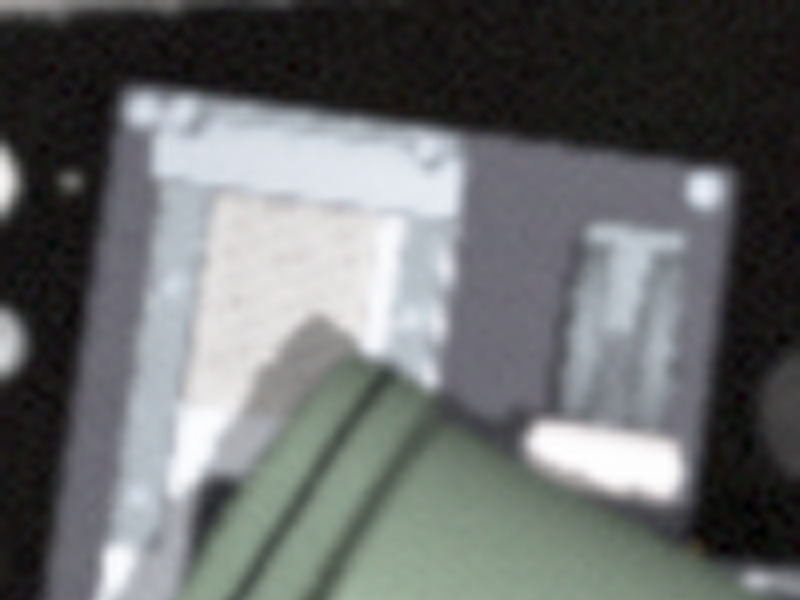

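```bash
python3 -m creep '[[1,8,1,13,0,0,0],[1,8,0,12,0,0,0],[1,3,0,0,0,0,0]]'; python3 -m creep '[[1,5,0,0,0,0,0],[1,4,0,0,0,0,0],[1,0,0,0,0,0,0]]';  python3 -m creep '[[1,4,0,0,0,0,0],[1,4,0,0,0,0,0]]'
```

```text
time_s: 10.35
ee_pos: [404.4, -191.0, 98.2]
ee_rot: [-179.9, 0.2, -6.8]
force: [-0.6, -0.3, 0.2]
gripper_width: 0.5
time_s: 10.72
ee_pos: [414.0, -192.7, 100.0]
ee_rot: [180.0, -0.0, -6.8]
force: [0.1, -0.7, 0.3]
gripper_width: 0.5
time_s: 10.98
ee_pos: [419.0, -193.0, 99.1]
ee_rot: [-180.0, 0.3, -6.8]
force: [-4.9, -1.1, 0.5]
gripper_width: 0.6
```

```bash
python3 - <<'E'
from h import *
rep()
s=grab_frame("side")
def q(u,v,z): return w2fx(ray(s,u/8+200-.4,v/8+235-.4,z)).round(1)
print('plate rear far',q(521,270,22),'near',q(460,392,22))
f=s; cv2.imwrite("pics/side6.png",cv2.resize(f["frame"][150:300,190:340,::-1],None,fx=4,fy=4,interpolation=cv2.INTER_CUBIC))
E
```

```text
t 10.975 fx [-30.7 -99. ] z 99.1 rot [-180.     0.3   -6.8] F [-4.9 -1.1  0.5] w 0.6
plate rear far [ -5.4 -23.5] near [-6.6 26. ]
```

View pics/side6.png

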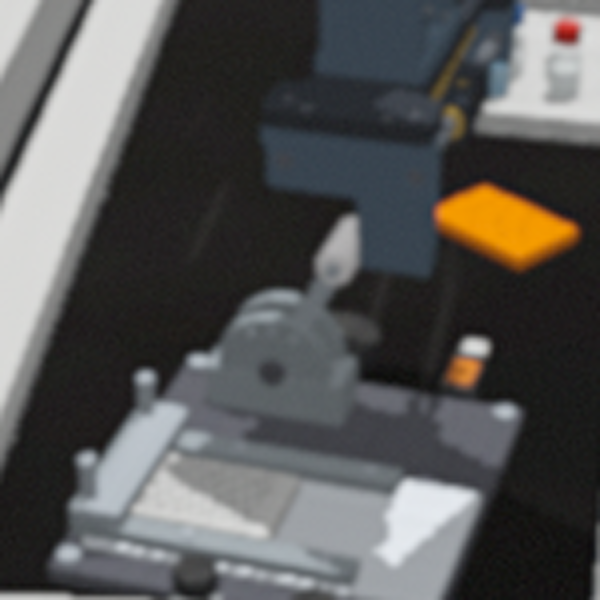

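```bash
python3 -m creep '[[1,4,0,0,0,0,0],[1,4,0,0,0,0,0],[1,4,0,0,0,0,0],[1,4,0,0,0,0,0]]'; python3 -m creep '[[1,4,0,0,0,0,0],[1,4,0,0,0,0,0],[1,4,0,0,0,0,0],[1,4,0,0,0,0,0]]'; python3 - <<'E'
from h import *
rep()
f=grab_frame("side"); cv2.imwrite("pics/side7.png",cv2.resize(f["frame"][150:300,190:340,::-1],None,fx=4,fy=4,interpolation=cv2.INTER_CUBIC))
E
```

```text
time_s: 11.52
ee_pos: [438.7, -195.6, 100.0]
ee_rot: [180.0, -0.1, -6.8]
force: [0.5, 0.9, -0.1]
gripper_width: 0.6
time_s: 12.02
ee_pos: [452.9, -197.2, 99.6]
ee_rot: [-180.0, 0.1, -6.8]
force: [-3.6, 0.0, 0.8]
gripper_width: 0.2
t 12.025 fx [  3.5 -99. ] z 99.6 rot [-1.8e+02  1.0e-01 -6.8e+00] F [-3.6  0.   0.8] w 0.2
```

View pics/side7.png

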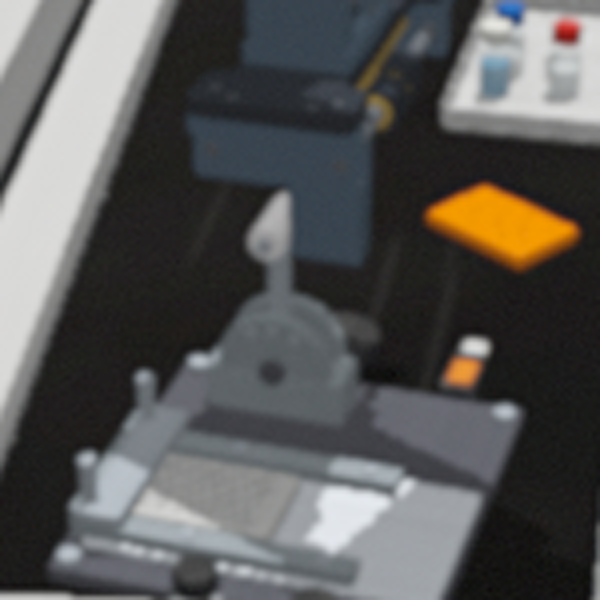

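```bash
python3 -m creep '[[1,4,0,0,0,0,0],[1,4,0,0,0,0,0],[1,4,0,0,0,0,0],[1,4,0,0,0,0,0]]'; python3 -m creep '[[1,4,0,0,0,0,0],[1,4,0,0,0,0,0],[1,4,0,0,0,0,0],[1,4,0,0,0,0,0]]'; python3 - <<'E'
from h import *
rep()
f=grab_frame("side"); cv2.imwrite("pics/side8.png",cv2.resize(f["frame"][150:300,190:340,::-1],None,fx=4,fy=4,interpolation=cv2.INTER_CUBIC))
E
```

```text
time_s: 12.58
ee_pos: [470.1, -199.4, 99.9]
ee_rot: [180.0, -0.1, -6.8]
force: [-2.5, -0.4, -0.3]
gripper_width: -0.0
time_s: 13.08
ee_pos: [485.7, -201.2, 99.8]
ee_rot: [180.0, -0.0, -6.8]
force: [-0.1, 1.0, 0.8]
gripper_width: 1.2
t 13.075 fx [ 36.5 -98.9] z 99.8 rot [180.   -0.   -6.8] F [-0.1  1.   0.8] w 1.2
```

View pics/side8.png

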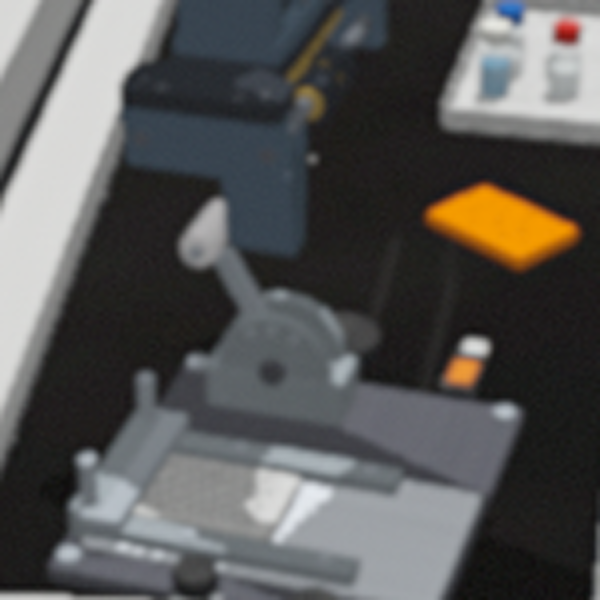

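```bash
python3 -m creep '[[1,3,0,0,0,0,0],[1,2,0,0,0,0,0],[1,0,0,0,0,0,0]]'; python3 -m creep '[[1,2,0,0,0,0,0],[1,0,0,0,0,0,0]]'
```

```text
time_s: 13.5
ee_pos: [488.0, -201.3, 99.0]
ee_rot: [-180.0, 0.3, -6.8]
force: [-5.7, -0.5, -0.3]
gripper_width: 0.6
time_s: 13.75
ee_pos: [488.3, -201.3, 98.6]
ee_rot: [-179.9, 0.5, -6.8]
force: [-8.7, -0.4, -0.3]
gripper_width: 0.7
```

```bash
python3 -m creep '[[1,3,0,0,0,0,0],[1,0,0,0,0,0,0]]'; python3 -m creep '[[1,-8,0,0,0,0,0],[1,-20,0,0,0,0,0],[1,-40,0,-5,0,0,0],[1,-50,0,-20,0,0,0],[1,-40,0,-30,0,0,0]]'; python3 -m creep '[[1,-50,0,-40,0,0,0],[1,0,0,-40,0,0,0],[1,0,0,0,0,0,0],[1,0,0,0,0,0,0]]'; python3 - <<'E'
from h import *
rep()
for n,(y0,y1,x0,x1,k) in dict(top=(155,270,165,310,5),side=(190,335,190,340,4)).items():
    f=grab_frame(n); cv2.imwrite(f"pics/{n}9.png",cv2.resize(f["frame"][y0:y1,x0:x1,::-1],None,fx=k,fy=k,interpolation=cv2.INTER_CUBIC))
    for X in [(66,-100,102),(30,-100,111)]: print(n,((proj(f,np.r_[fx2w(*X[:2]),X[2]])-[x0,y0])*k+2).round())
E
```

```text
time_s: 14.0
ee_pos: [488.6, -201.2, 97.8]
ee_rot: [-179.9, 0.8, -6.8]
force: [-12.5, -0.5, 0.9]
gripper_width: 0.4
time_s: 14.62
ee_pos: [336.9, -183.1, 155.0]
ee_rot: [-180.0, -0.0, -6.8]
force: [0.4, -0.2, 0.5]
gripper_width: 0.5
time_s: 15.12
ee_pos: [289.9, -177.7, 233.6]
ee_rot: [180.0, -0.1, -6.8]
force: [0.1, -0.9, 0.3]
gripper_width: 0.6
t 15.125 fx [-160.6  -99.5] z 233.6 rot [ 1.8e+02 -1.0e-01 -6.8e+00] F [ 0.1 -0.9  0.3] w 0.6
top [525. 150.]
top [514. 229.]
side [209.  72.]
side [278.  66.]
```

View pics/side9.png

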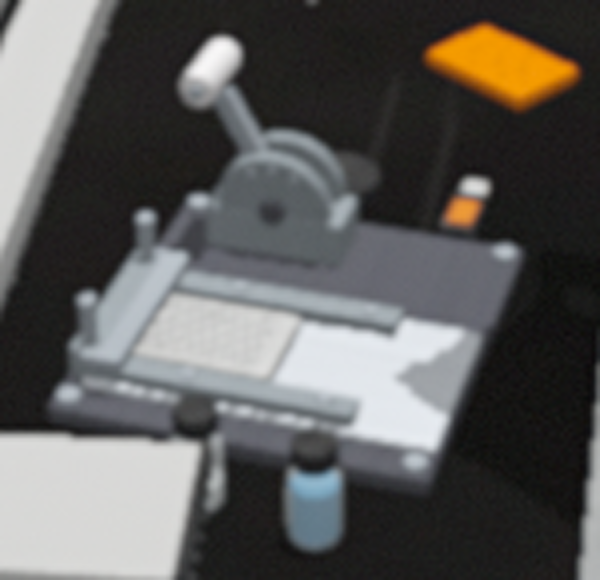

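View pics/top9.png

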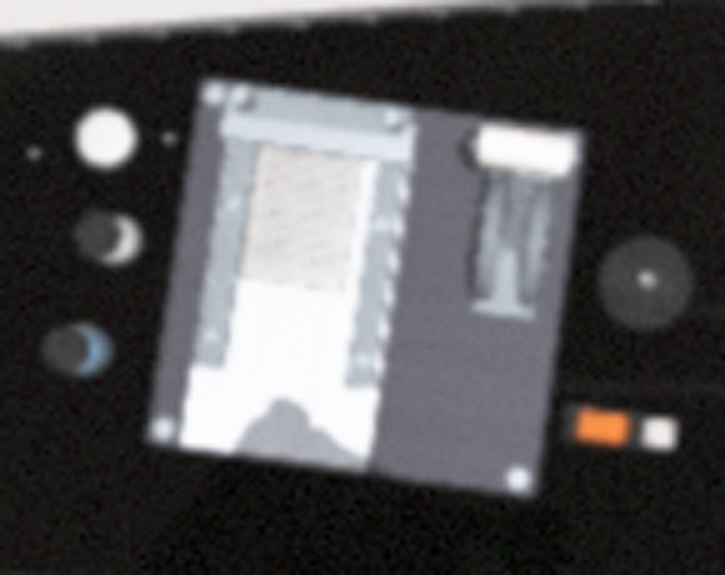

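```bash
python3 - <<'E'
from h import *
f=grab_frame("top");s=grab_frame("side")
for p in [(240,280),(347,292)]: print(w2fx(ray(f,p[0]/5+165-.4,p[1]/5+155-.4,22)).round(1))
for p in [(301,318),(270,378)]: print(w2fx(ray(s,p[0]/4+190-.4,p[1]/4+190-.4,22)).round(1))
E
```

```text
[-5.9 27.5]
[ -4.6 -24. ]
[ -6.4 -21.2]
[-7.  27.4]
```

```bash
python3 -c "
from workcell import job_done
print(job_done())
from h import rep; rep()"
```

```text
the job is handed in; nothing more can be done
None
the job is handed in; nothing more can be done
```

I pushed the plate about 33 mm along the channel with the closed fingertips until it stopped against the end stop. I then pushed the lever through its first click to its last stop, backed the arm off and handed the job in at about 15 s; no verdict is reported.

- **Plate:** it stalled at the stop under about 8.5 N. Its rear edge read fixture x -4.6 to -5.9 mm in the top view and -6.4 to -7.0 mm in the side view, against -5 mm when fully home. The rail ends read about 1.2 mm too low in the side view (taken with the first plate check), so the two views roughly agree. Camera accuracy is only about 1 to 2 mm, so the stall is the better evidence that the plate is home.
- **Lever:** the first click showed in the picture as the lever standing upright. It then stopped firmly at the end under about 12.5 N. After the arm backed off, the handle stayed within a pixel of its expected second-stop position in the top view. I did not measure the bar's height directly.
- **Surroundings:** the vials, knob, USB key and lens cap look unmoved, and the gripper was touching nothing at hand-in.
- **One oddity:** while pressing the plate home, the wrist also felt an upward force of up to about 8 N. It was gone after I backed off, and the plate still lay flat.

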